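# Reject the single gear, press the double gear home on the sprung fixture

## Task

Two steel gear sleeves stand on the bench. Stand the single gear (the shorter one, with just one toothed rim) upright in the grey reject tray and let go of it; put the double gear (the taller one, toothed rims at both ends), large rim down, over the post of the round fixture, press it down against the sprung plunger until its large rim is fully home and bears on the hard stop, and finish while still holding it pressed there with the gripper: firmly, but without forcing it. Leave everything else on the bench where it is.

Things in the scene. Friction and masses are not known exactly. Their poses are not given: they have to be found in the camera images.
- double_center (a point): centre (half-way up, on the axis) of the double gear: steel sleeve 60 mm tall, standing on its large rim, z up along its bore. Large toothed rim 62 mm diameter over the lowest 16 mm, plain hub 40 mm, small toothed rim 50 mm diameter over the topmost 14 mm; through bore 30 mm. 0.2 to 0.36 kg. Rims grip as if round
- single_center (a point): centre (half-way up, on the axis) of the single gear, the reject: a steel sleeve 44 mm tall, standing upright on its rim, z axis up along its bore. One toothed rim 62 mm diameter over the lowest 16 mm, plain hub 40 mm diameter from there to the top; through bore 30 mm diameter. 0.15 to 0.29 kg
- tray: grey open reject tray, fixed, 140 x 140 mm outside, 30 mm high, walls and floor about 4 to 5 mm thick; origin under its centre, x and y along its sides
- fixture_stop (a point): on the fixed round fixture's axis, level with the hard stop's top, 30 mm above the bench; z up. Aluminium base 110 mm diameter, 12 mm high; on it the dark steel stop, a disc 66 mm diameter whose flat top is the hard stop; from its middle rises the brass plunger, 43 mm diameter, its flat top 12 mm above the stop when free
- post_tip (a point): tip of the fixture's fixed steel post, on the same axis, 55 mm above the stop: the post stands up through stop and plunger, 22 mm diameter up to 42 mm above the stop, then tapering to 8 mm at the tip
- plunger (a joint): travel of the sprung plunger in m: 0 when free (up), growing as it is pressed down; 0.012 when its top is level with the hard stop and the gear's large rim meets the stop. It pushes up with about 6 N at 0 and 14 N at 0.012, so the hand must push about 11 N to bring the gear to the stop and some 5 to 30 N more to bear on it, and a gear that is let go rides up again
- piston: bystander: bare aluminium piston, 80 mm diameter, 53 mm tall, standing; origin under its centre
- mug: bystander: white mug, 76 mm diameter, 90 mm tall; origin under its centre
- wrench: bystander: steel wrench 170 mm long lying flat along its own x axis, under 15 mm high; origin near the middle of its underside
- bearing: bystander: plain steel bearing ring lying flat, 52 mm diameter, 16 mm high, no teeth; origin under its centre
- ecu: bystander: flat black control box, 110 x 180 x 40 mm; origin under its centre
- screwdriver: bystander: screwdriver lying flat along its own x axis, about 200 mm long; origin near the middle of its underside
- jar: bystander: white grease jar with steel cap, 60 mm diameter, 65 mm tall; origin under its centre
Mind the look-alikes: they are no part of the job. What is shaped like the part that bears single_center but yellow is not meant.

How it is judged:
By the outcome, as a careful person would: the job done as asked, in the order asked, and still so for the second after the job is handed in, while the arm keeps its last pose, push and grip.
It also fails if it takes over 69 s, if anything falls off the work surface, if the arm or the gripper's body presses on something with over 40 N, if the wrist force passes 120 N, or if a joint passes its speed limit or range.

## Robot

A 6-joint arm with a two-finger parallel gripper is mounted at the origin on the work surface. World frame = base frame: x ahead of the robot, y to its left, z up, the work surface at z = 0. Lengths are in m, angles in rad, forces in N, time in s.
With the tool pointing down it reaches from about 0.4 to 0.925 m from the base axis. Payload 3.4 kg.
Tool frame: the origin (TCP) lies at the very end of the fingers, on their centre line; the grasp point (between the pads) lies manip.tcp_to_grasp behind it (manip.tcp_to_grasp is the distance from the TCP to the grasp point, in m); x points along the fingers, y is the direction in which the jaws open and shut, and the axes are right-handed (so a half turn about x gives the same grasp; the last joint's range is limited). The gripper opens to 85 mm and grips with 20 to 120 N. Pads are 22 mm wide; open, the fingers measure 114 mm over their backs; the gripper's body (76 mm by 85 mm) begins 54 mm behind the grasp point. The pads swing forward as they close: fully open they stand 13 mm farther back than shut.
Start: joints at [-1.413, 0.307, 1.506, -0, 1.328, -0.073], TCP at [0.132, -0.56, 0.231] pointing down, gripper open.
Joint ranges: [-3.12, 3.12], [-1.05, 2.28], [0.14, 2.33], [-1.42, 4.57], [0.1, 2.73], [-2.68, 2.68]. Speed limits (rad/s): [2.57, 2.57, 3.14, 3.14, 3.14, 3.14].

## Interface

Orientations are given as [roll, pitch, yaw] about the fixed x, y, z axes, in that order (R = Rz(yaw) Ry(pitch) Rx(roll)).
In Python, from bench import manip gives the robot as it stands.
- The arm moves only by the shell command python3 -m creep 'ROWS' [FORCE]. ROWS is JSON, one flat list of numbers, 5 for each row, row after row: the finger opening in mm, from 0 to 85.4, then the shift along the tool's x, y, z in mm, then the turn about the tool's x in rad. A call has 1 to 20 rows; each row shifts and turns the commanded pose from where the row before left it, along the tool's axes as they then stand; what a row does not reach is not made up. A row lasts 1/10 s, in which the tool goes at most 50 mm and 8.59 degrees, less where a joint would pass 70% of its speed; a pose out of reach is approached as far as the arm can. A call is refused whole if a number of a shift passes 50 or a number of a turn 0.15, either way. A call with a gripper value outside its range is refused whole. The fingers move at their own pace and stop on an object; FORCE is the grip in N (left out, the last holds). Time passes only in rows, so rows that do not move let the fingers close. It gives the time, the measured TCP pose, the force and the opening at its end, in the units of the state.
- manip.sense(): the state, without advancing time (a new reading comes with each control period).
- manip.get_image(name): name is "scene" or "top" or "wrist"; returns a dict with "image" (400x640x3 uint8, blue, green, red), "intrinsics" (3x3 intrinsics, pixels), "dist" ([k1, k2, p1, p2, k3] as OpenCV has them; the pictures are not rectified), "rvec" (rotation vector, rad) and "tvec" (3), from world to camera coordinates, as OpenCV has them; the wrist camera has in their place "T_tool_cam" (4x4, takes a point from camera to tool coordinates, whose origin is the TCP and whose axes are the tool frame's). Camera axes: x right, y down, z forward; pixel columns grow to the right and rows downward; lengths in m; the calibration is good to about 2 mm. A picture is of the moment at which its call begins: read the wrist's pose just before it. There is no depth.
- manip.hand_in(): hands the job in, once; it reports no verdict.
The state is a dict: "clock": time; "joint_positions": joint angles; "qd": joint speeds; "joint_torque": joint torques, N m; "position": TCP position; "ee_rot": TCP orientation; "contact_force": force on the tool from outside, world axes, zero at the start; "wrist_torque": the same for the moment, N m; "width": finger opening in m.
Only numpy, scipy, OpenCV 4.12 (cv2) and the standard library are available. Lean on these libraries where they do the work, as an engineer would, in place of code of your own. Each camera call takes 0.05 s, during which the arm holds its last target.

## Working session

There is one attempt and no reset: what is moved stays moved. The work goes in short steps, Python scripts to look and compute and a shell command to move; the robot and the scene stay as the last step left them, time stands still between calls to the robot, and variables do not carry over. Pictures are saved under pics/ and viewed, and the job is handed in when it is done.

```bash
mkdir -p pics; ls; cat > h.py <<'E'
import numpy as np, cv2
from bench import manip
def cam(name):
    d=manip.get_image(name); np.savez('pics/%s.npz'%name,**{k:np.array(v) for k,v in d.items()}); return d
E
python3 - <<'E'
from h import *
s=manip.sense(); print(s); print(manip.tcp_to_grasp)
for n in("scene","top","wrist"):
    d=cam(n); cv2.imwrite(f'pics/{n}0.png',d['image']); print(n,{k:np.round(v,3).tolist() for k,v in d.items() if k!='image'})
E
```

```text
pics
{'clock': 0.0, 'joint_positions': array([-1.41352388e+00,  3.07572022e-01,  1.50768434e+00, -1.36285484e-05,
        1.32839302e+00, -7.35123360e-02]), 'qd': array([-0.001916  , -0.00066452, -0.0009617 , -0.00096422, -0.00061955,
        0.0020021 ]), 'joint_torque': array([-1.57715112e-05, -4.57550561e+01, -2.51911712e+01, -2.43902768e-04,
        1.31955306e-02,  1.82059765e-06]), 'position': array([ 0.1313805 , -0.55906774,  0.23037747]), 'ee_rot': array([-1.63787943,  1.56873956,  1.73450129]), 'contact_force': array([0.85465417, 0.19143519, 0.01689152]), 'wrist_torque': array([-0.00655775, -0.03287145,  0.01413426]), 'width': 0.08531959766016042}
0.0187
scene {'intrinsics': [[498.642, 0.0, 321.313], [0.0, 498.642, 206.908], [0.0, 0.0, 1.0]], 'dist': [0.034, 0.0, 0.0, 0.0, 0.0], 'rvec': [2.202, 0.713, -0.342], 'tvec': [-0.445, -0.151, 1.842]}
top {'intrinsics': [[470.018, 0.0, 314.597], [0.0, 470.018, 202.774], [0.0, 0.0, 1.0]], 'dist': [-0.064, 0.0, 0.0, 0.0, 0.0], 'rvec': [2.115, -2.098, 0.219], 'tvec': [-0.006, 0.581, 1.072]}
wrist {'intrinsics': [[350.414, 0.0, 321.412], [0.0, 350.414, 200.036], [0.0, 0.0, 1.0]], 'dist': [-0.062, 0.0, 0.0, 0.0, 0.0], 'T_tool_cam': [[0.001, -0.316, 0.949, -0.141], [1.0, -0.001, -0.002, -0.001], [0.001, 0.949, 0.316, -0.08], [0.0, 0.0, 0.0, 1.0]]}
```

View pics/scene0.png

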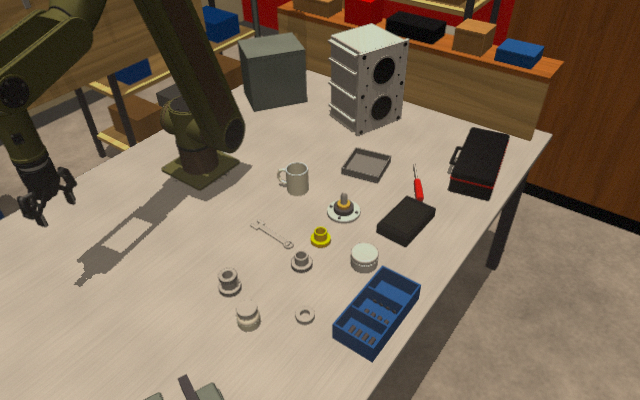

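View pics/top0.png

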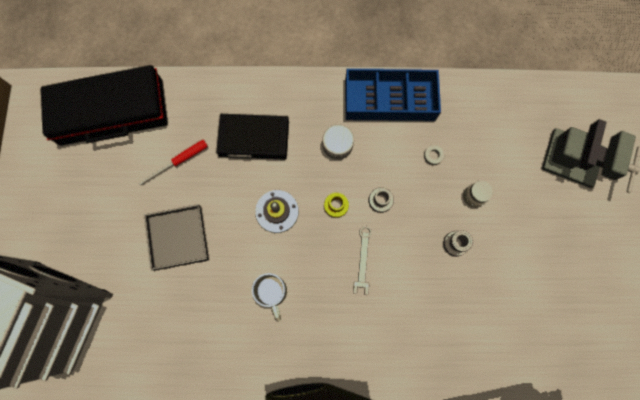

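View pics/wrist0.png

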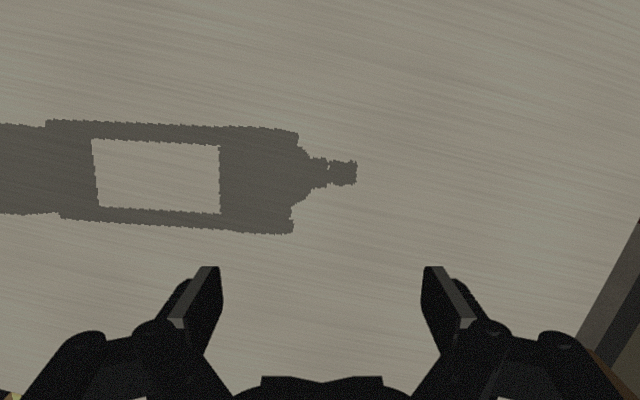

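The first pictures show these candidates (top px / scene px):
- single gear (381,200)/(302,260)
- yellow look-alike (336,205)/(320,237)
- double gear (459,242)/(230,281)
- bearing (433,155)/(305,315)
- jar (479,193)/(247,315)
- piston (338,141)/(365,257)

The fixture is at (277,211)/(344,208) and the tray at (177,237)/(366,165). I choose the steel one with a single rim as the single gear, and I'll check that in a crop.

```bash
python3 - <<'E'
from h import *
t=cv2.imread('pics/top0.png'); s=cv2.imread('pics/scene0.png')
def c(i,u,v,r=32,k=6): return cv2.resize(i[v-r:v+r,u-r:u+r],None,fx=k*.66,fy=k*.66,interpolation=cv2.INTER_CUBIC)
out=np.vstack([np.hstack([c(t,381,200),c(t,459,242),c(t,277,211)]),np.hstack([c(s,302,260),c(s,230,281),c(s,344,208)])])
print(out.shape);cv2.imwrite('pics/crops.png',out)
E
```

```text
(506, 759, 3)
```

View pics/crops.png

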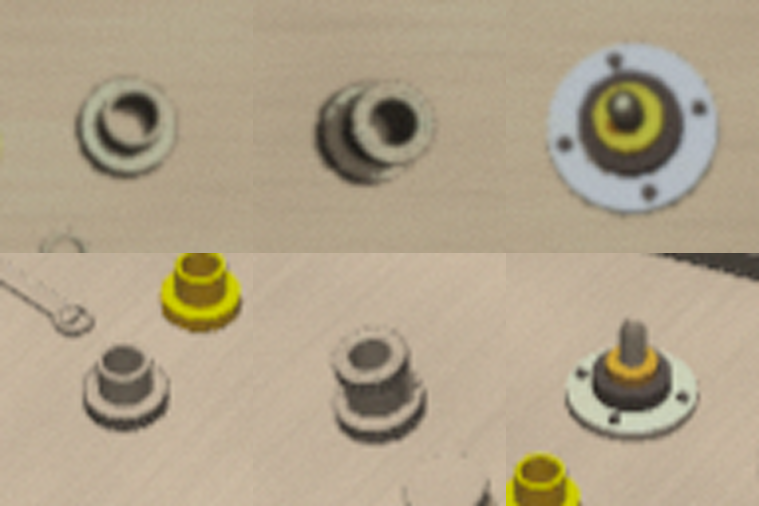

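```bash
cat >> h.py <<'E'
def load(n): return dict(np.load('pics/%s.npz'%n))
def ray(d,uv,z):
    p=cv2.undistortPoints(np.array([[uv]],float),d['intrinsics'],d['dist'])[0,0]
    R=cv2.Rodrigues(d['rvec'])[0]; o=-R.T@d['tvec']; v=R.T@np.array([*p,1.]); return o+v*(z-o[2])/v[2]
def proj(d,P): return cv2.projectPoints(np.array(P,float).reshape(-1,1,3),d['rvec'],d['tvec'],d['intrinsics'],d['dist'])[0][:,0]
E
python3 - <<'E'
from h import *
t=load('top');s=load('scene')
print('sat check',[cv2.cvtColor(t['image'],cv2.COLOR_BGR2HSV)[v,u].tolist() for u,v in((360,180),(372,206),(381,200),(300,190),(262,215),(452,248),(462,232))])
# hand-read estimates
for n,uv,z in(('single bore top',(382.2,197.1),.044),('single rim',(381.2,200.2),.016),('double bore top',(462.4,241.1),.06),('fix base',(277.2,211.2),.012)): print(n,ray(t,uv,z).round(4))
for n,uv,z in(('single top',(270+124/3.95,228+(360-253)/3.95),.044),('double top',(198+(371-253)/3.95,249+(356-253)/3.95),.06),('fixbase',(312+(632-506)/3.95,176+(395-253)/3.95),.012),('posttip',(312+(632-506)/3.95,176+(321-253)/3.95),.085)): print('scene',n,ray(s,uv,z).round(4))
E
```

```text
sat check [[20, 54, 180], [30, 35, 139], [20, 58, 180], [19, 57, 175], [96, 8, 163], [18, 62, 49], [21, 57, 170]]
single bore top [ 0.6003 -0.1674  0.044 ]
single rim [ 0.5987 -0.1687  0.016 ]
double bore top [ 0.4903 -0.3551  0.06  ]
fix base [0.5693 0.0928 0.012 ]
scene single top [ 0.6065 -0.1705  0.044 ]
scene double top [ 0.4987 -0.357   0.06  ]
scene fixbase [0.5815 0.084  0.012 ]
scene posttip [0.5764 0.0894 0.085 ]
```

```bash
cat >> h.py <<'E'
from scipy.spatial.transform import Rotation as Ro
def tool():
    s=manip.sense(); return s['position'],Ro.from_euler('xyz',s['ee_rot']).as_matrix(),s
def delta(P,tgt): # tgt world TCP -> tool mm
    p,R,s=tool(); return (R.T@(np.array(tgt)-p)*1000).round(1)
def wray(d,p,R,uv,z):
    q=cv2.undistortPoints(np.array([[uv]],float),d['intrinsics'],d['dist'])[0,0]
    T=d['T_tool_cam']; o=R@T[:3,3]+p; v=R@T[:3,:3]@np.array([*q,1.]); return o+v*(z-o[2])/v[2]
E
python3 - <<'E'
from h import *
t=load('top')
c=[(146,213),(200,206),(208,262),(152,270)]
C=np.array([ray(t,x,.03) for x in c]); print('tray',C.round(3).tolist(),C.mean(0).round(4),[np.linalg.norm(C[i]-C[i-1]).round(3) for i in range(4)])
for n,uv in(('yellow',(336,205)),('mug',(269,290)),('piston',(338,141)),('bearing',(433,155)),('jar',(479,193))):print(n,ray(t,uv,.03).round(3))
p,R,s=tool(); print(p,R.round(3).tolist())
print('above single',delta(p,[.56,-.168,.2]))
E
```

```text
tray [[0.558, 0.419, 0.03], [0.577, 0.284, 0.03], [0.439, 0.257, 0.03], [0.417, 0.393, 0.03]] [0.4979 0.3383 0.03  ] [np.float64(0.143), np.float64(0.136), np.float64(0.142), np.float64(0.138)]
yellow [ 0.583 -0.054  0.03 ]
mug [0.373 0.106 0.03 ]
piston [ 0.75 -0.06  0.03]
bearing [ 0.715 -0.302  0.03 ]
jar [ 0.616 -0.414  0.03 ]
[ 0.13140863 -0.55924003  0.23058192] [[-0.0, 0.229, -0.973], [0.002, -0.973, -0.229], [-1.0, -0.002, -0.0]]
above single [  31.1 -282.8 -506.7]
```

```bash
python3 -m creep '[85,2,-20,-36,0,85,2,-20,-36,0,85,2,-20,-36,0,85,2,-20,-36,0,85,2,-20,-36,0,85,2,-20,-36,0,85,2,-20,-36,0,85,2,-20,-36,0,85,2,-20,-36,0,85,2,-20,-36,0,85,2,-20,-36,0,85,2,-20,-36,0,85,2,-20,-36,0,85,2,-20,-36,0,85,0,0,0,0,85,0,0,0,0,85,0,0,0,0]'
python3 - <<'E'
from h import *
p,R,s=tool(); d=cam('wrist'); cv2.imwrite('pics/w1.png',d['image']); np.savez('pics/w1p.npz',p=p,R=R); print(p,R.round(3).tolist(),s['clock'],s['contact_force'])
E
```

```text
clock: 1.85
position: [0.5572, -0.1723, 0.2029]
ee_rot: [-0.199, 1.569, -3.11]
contact_force: [-0.6, -0.4, -0.1]
width: 0.0851
[ 0.55715829 -0.1722549   0.20293601] [[-0.001, 0.229, -0.974], [-0.0, -0.974, -0.229], [-1.0, -0.0, 0.001]] 1.85 [-0.55911439 -0.39823602 -0.05057006]
```

View pics/w1.png

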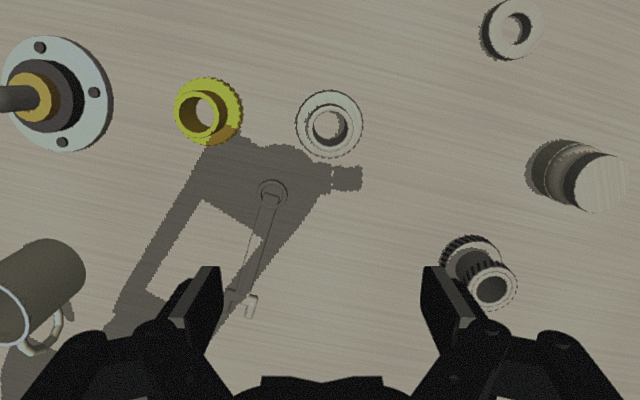

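The wrist view shows the single gear at (329,125), the yellow one at (207,111), the double gear's top at (493,287), and the fixture at (60,92). Next I'll measure the gears in enlarged crops.

```bash
python3 - <<'E'
from h import *
i=cv2.imread('pics/w1.png')
def c(u,v,r,k): return cv2.resize(i[v-r:v+r,u-r:u+r],None,fx=k,fy=k,interpolation=cv2.INTER_CUBIC)
cv2.imwrite('pics/w1c.png',np.hstack([c(330,124,40,5),c(485,272,40,5)]))
E
```

```text
(no output)
```

View pics/w1c.png

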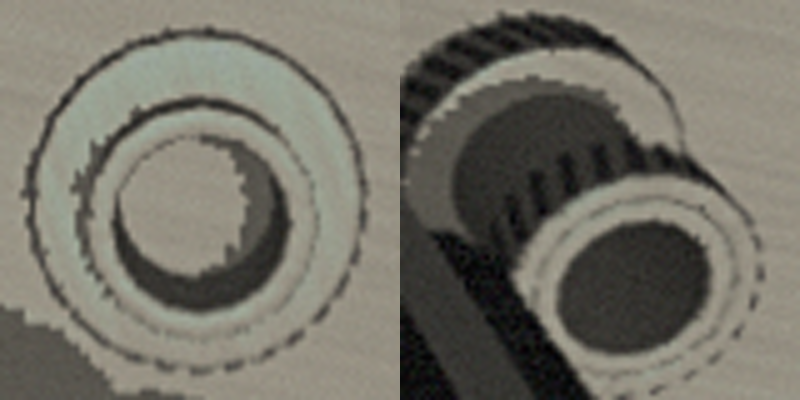

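```bash
python3 - <<'E'
from h import *
d=load('wrist'); P=np.load('pics/w1p.npz'); p,R=P['p'],P['R']
w=lambda uv,z: wray(d,p,R,uv,z).round(4)
print('single bore',w((330.2,128.9),.044),'rim',w((329.1,124.1),.015)); print('bore dia',np.linalg.norm(w((313,128.9),.044)-w((348,128.9),.044)))
print('double',w((491.8,289.3),.06),'dia',np.linalg.norm(w((476.4,289.3),.06)-w((507.4,289.3),.06)))
print('fix base',w((58,92),.012))
T=d['T_tool_cam']
for x in (0,-.0187):
  for y in(-.0425,0,.0425):
    q=T[:3,:3].T@(np.array([x,y,0])-T[:3,3]); print(x,y,cv2.projectPoints(q.reshape(1,1,3),np.zeros(3),np.zeros(3),d['intrinsics'],d['dist'])[0].ravel().round(1))
c=w((330.2,128.9),.044); print('delta to z.12',delta(p,[c[0],c[1],.12]))
E
```

```text
single bore [ 0.6012 -0.1681  0.044 ] rim [ 0.602  -0.1676  0.015 ]
bore dia 0.029591890781090688
double [ 0.4927 -0.3524  0.06  ] dia 0.030598365969443514
fix base [0.5753 0.0888 0.012 ]
0 -0.0425 [230.9 269.7]
0 0 [324. 270.]
0 0.0425 [417.1 269.6]
-0.0187 -0.0425 [219.7 292.8]
-0.0187 0 [324.2 293.2]
-0.0187 0.0425 [428.8 292.7]
delta to z.12 [ 83.1   5.7 -44.1]
```

```bash
python3 -m creep '[85,30,3,-22,0,85,30,2.7,-22,0,85,35,0,0,0,85,35,0,0,0,85,0,0,0,0,85,0,0,0,0]' 60
python3 - <<'E'
from h import *
p,R,s=tool(); d=cam('wrist'); cv2.imwrite('pics/w2.png',d['image']); np.savez('pics/w2p.npz',p=p,R=R); print(p,delta(p,[.6012,-.168,.014]))
E
```

```text
clock: 2.5
position: [0.6013, -0.1682, 0.0733]
ee_rot: [-0.502, 1.569, 2.869]
contact_force: [0.4, 0.5, 0.2]
width: 0.085
[ 0.60127259 -0.16822889  0.0733123 ] [60.7 -0.9  1.3]
```

View pics/w2.png

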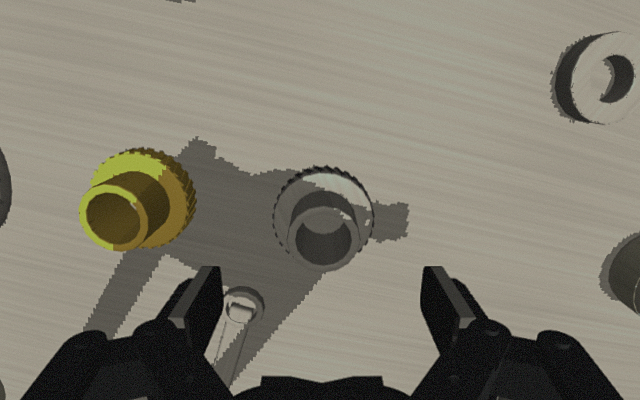

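The single gear's bore (322,240) sits on the jaws' centre line (324), so I'm going down to grip it.

```bash
python3 - <<'E'
from h import *
P=np.load('pics/w2p.npz'); print(wray(load('wrist'),P['p'],P['R'],(322.5,240),.044))
E
python3 -m creep '[85,20,0,0,0,85,20,0,0,0,85,18,0,0,0,85,0,0,0,0,36,0,0,0,0,36,0,0,0,0,36,0,0,0,0,36,0,0,0,0,36,0,0,0,0,36,0,0,0,0,36,0,0,0,0,36,0,0,0,0]' 60
python3 - <<'E'
from h import *
p,R,s=tool(); d=cam('wrist'); cv2.imwrite('pics/w3.png',d['image']); print(p,s['width'],s['contact_force'])
E
```

```text
[ 0.60240264 -0.1672976   0.044     ]
clock: 3.75
position: [0.6035, -0.1679, 0.0174]
ee_rot: [2.528, 1.568, -0.383]
contact_force: [-1.4, 0.5, 6.4]
width: 0.0387
[ 0.60345196 -0.16789989  0.01739633] 0.03870862231729917 [-1.40492538  0.4743015   6.3961947 ]
```

View pics/w3.png

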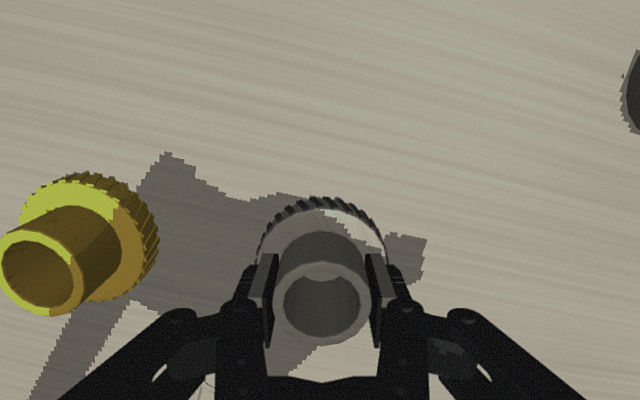

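```bash
python3 -m creep '[36,-20,0,0,0,36,-35,0,0,0,36,-40,0,0,0,36,-40,0,0,0,36,-5,-30,0,0,36,0,-44,-1,0,36,0,-44,-1,0,36,0,-44,-1,0,36,0,-44,-1,0,36,0,-44,-1,0,36,0,-44,-1,0,36,0,-44,-1,0,36,0,-44,-2,0,36,0,-44,-2,0,36,0,-44,-2,0,36,0,-30,-1,0,36,0,0,0,0,36,0,0,0,0,36,0,0,0,0]'
python3 - <<'E'
from h import *
p,R,s=tool(); d=cam('wrist'); cv2.imwrite('pics/w4.png',d['image']); np.savez('pics/w4p.npz',p=p,R=R);print(p,R.round(3).tolist(),s['width'],s['contact_force'],s['joint_positions'].round(2),s['clock'])
t=cam('top'); cv2.imwrite('pics/t4.png',t['image'])
E
```

```text
clock: 5.7
position: [0.5013, 0.3216, 0.1553]
ee_rot: [0.949, 1.57, -1.962]
contact_force: [-0.2, -0.5, -1.8]
width: 0.0386
[0.5012724  0.32158119 0.15529504] [[-0.0, 0.228, -0.974], [-0.001, -0.974, -0.228], [-1.0, 0.001, 0.001]] 0.03862492807942619 [-0.16739466 -0.50649769 -1.75240794] [ 0.5   0.4   1.57 -0.    1.18  1.84] 5.7
```

View pics/w4.png

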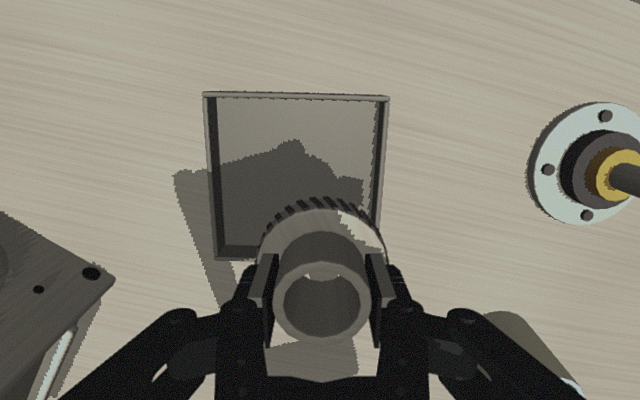

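View pics/t4.png

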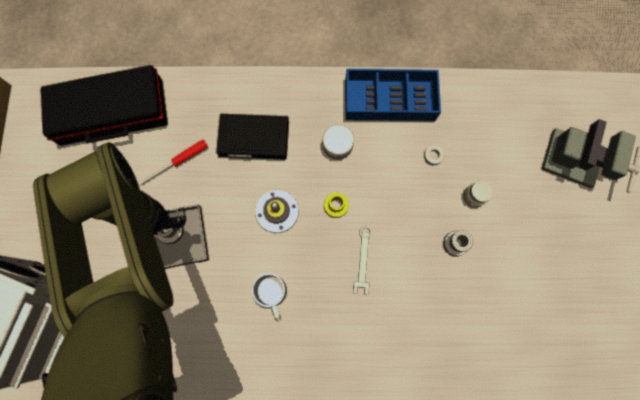

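The gear is held and the tray is seen ahead, with rim corners at (204,94), (389,98) and (216,260).

```bash
python3 - <<'E'
from h import *
d=load('wrist');P=np.load('pics/w4p.npz');p,R=P['p'],P['R']
a,b,c=[wray(d,p,R,x,.03) for x in((204,94),(389,98),(216,260))]
print(a,b,c,np.linalg.norm(a-b),np.linalg.norm(a-c)); m=(b+c)/2; print('centre',m, delta(p,[m[0],m[1],.024]))
E
```

```text
[0.55335877 0.42369168 0.03      ] [0.58114928 0.29055321 0.03      ] [0.41981144 0.39641923 0.03      ] 0.1360079619536404 0.13630361940343183
centre [0.50048036 0.34348622 0.03      ] [131.3 -22.   -4. ]
```

```bash
python3 -m creep '[36,10,-10,-2,0,36,30,-10,-2,0,36,35,0,0,0,36,30,0,0,0,36,19,0,0,0,36,2,0,0,0,36,0,0,0,0]'; python3 -m creep '[36,1.5,0,0,0,36,0,0,0,0]';python3 -m creep '[36,1.5,0,0,0,36,0,0,0,0]'
```

```text
clock: 6.5
position: [0.5007, 0.3427, 0.0286]
ee_rot: [0.206, 1.569, -2.706]
contact_force: [0.5, -0.7, -2.7]
width: 0.0385
clock: 6.7
position: [0.5018, 0.3435, 0.0291]
ee_rot: [-2.82, 1.568, 0.552]
contact_force: [-0.4, 0.2, -1.5]
width: 0.0388
clock: 6.9
position: [0.5011, 0.3431, 0.027]
ee_rot: [-2.806, 1.57, 0.567]
contact_force: [-0.3, -0.2, -1.8]
width: 0.0386
```

```bash
python3 -m creep '[36,2,0,0,0,36,0,0,0,0]'; python3 -m creep '[36,1.5,0,0,0,36,0,0,0,0]'
```

```text
clock: 7.1
position: [0.5007, 0.3429, 0.0243]
ee_rot: [0.389, 1.571, -2.522]
contact_force: [0.0, 1.8, -2.0]
width: 0.0389
clock: 7.3
position: [0.5006, 0.3429, 0.0226]
ee_rot: [0.269, 1.57, -2.642]
contact_force: [-0.0, -0.3, -1.7]
width: 0.0387
```

```bash
python3 -m creep '[36,1,0,0,0,36,0,0,0,0]'; python3 -m creep '[36,1,0,0,0,36,0,0,0,0]'
```

```text
clock: 7.5
position: [0.5007, 0.3429, 0.0216]
ee_rot: [0.28, 1.571, -2.631]
contact_force: [-0.1, 0.5, -3.0]
width: 0.0383
clock: 7.7
position: [0.5008, 0.343, 0.0214]
ee_rot: [-2.729, 1.571, 0.643]
contact_force: [-1.1, -0.7, 3.0]
width: 0.0387
```

Fz changed sign, so the gear is touching the tray floor. Releasing now.

```bash
python3 -m creep '[44,0,0,0,0,50,0,0,0,0,60,0,0,0,0,62,0,0,0,0,62,0,0,0,0,62,-20,0,0,0,62,-35,0,0,0,62,-40,0,0,0,62,-40,0,0,0,62,0,0,0,0,62,0,0,0,0]'
python3 - <<'E'
from h import *
p,R,s=tool(); d=cam('wrist'); cv2.imwrite('pics/w5.png',d['image']); print(p,s['width'],s['contact_force'],s['clock'])
print('to double above',delta(p,[.4925,-.353,.157]))
E
```

```text
clock: 8.8
position: [0.5014, 0.3433, 0.1571]
ee_rot: [-2.843, 1.568, 0.53]
contact_force: [-0.5, 0.3, -0.5]
width: 0.0625
[0.50140428 0.34330608 0.15707971] 0.06251399459785113 [-0.45329445  0.31992059 -0.5455154 ] 8.8
to double above [ -1.3 675.4 166.7]
```

View pics/w5.png

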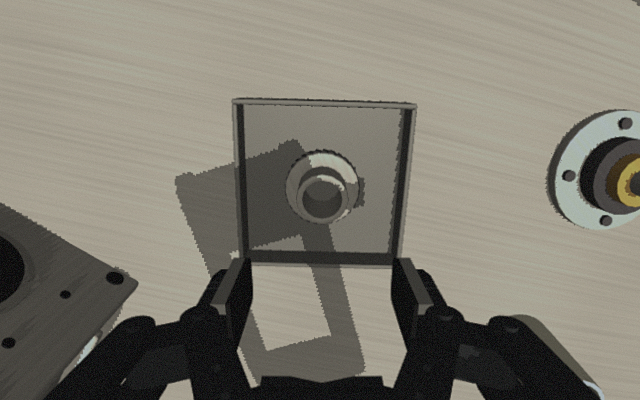

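The single gear stands upright near the middle of the tray (322,190), free of the fingers. Next is the double gear.

```bash
python3 -m creep '[85,0,25,5,0,85,0,40,10,0,85,0,42,10,0,85,0,42,10,0,85,0,42,10,0,85,0,42,10,0,85,0,42,10,0,85,0,42,10,0,85,0,42,10,0,85,0,42,10,0,85,0,42,10,0,85,0,42,10,0,85,0,42,10,0,85,0,42,10,0,85,0,42,10,0,85,0,42,10,0,85,0,30,10,0,85,0,0,0,0,85,0,0,0,0,85,0,0,0,0]' 100
python3 - <<'E'
from h import *
p,R,s=tool(); d=cam('wrist'); cv2.imwrite('pics/w6.png',d['image']); np.savez('pics/w6p.npz',p=p,R=R); print(p,R.round(3).tolist(),s['width'],s['contact_force'],s['clock'],s['joint_positions'].round(2))
E
```

```text
clock: 10.85
position: [0.4955, -0.358, 0.1542]
ee_rot: [-1.044, 1.567, 2.328]
contact_force: [-0.3, 0.3, -0.4]
width: 0.085
[ 0.49546293 -0.3579991   0.15421007] [[-0.003, 0.229, -0.973], [0.003, -0.973, -0.229], [-1.0, -0.003, 0.002]] 0.08501953246767067 [-0.29323304  0.30567007 -0.44661132] 10.85 [-0.7   0.42  1.53  0.    1.19  0.64]
```

View pics/w6.png

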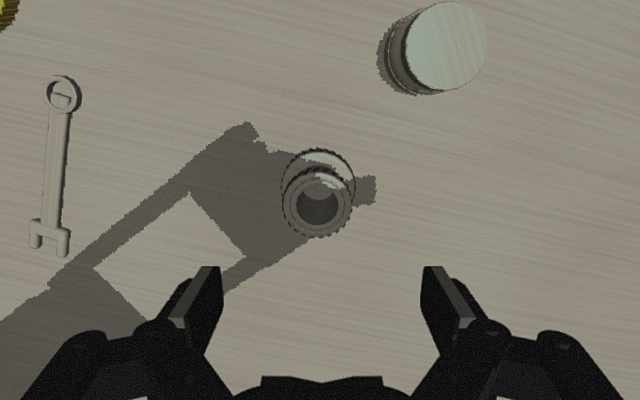

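```bash
python3 - <<'E'
from h import *
d=load('wrist');P=np.load('pics/w6p.npz');p,R=P['p'],P['R']
m=wray(d,p,R,(317.5,203.5),.06); print(m,np.linalg.norm(wray(d,p,R,(282,203),.06)-wray(d,p,R,(353,203),.06)),delta(p,[m[0],m[1],.033]))
E
```

```text
[ 0.49387359 -0.3538664   0.06      ] 0.05033267385522507 [121.7  -4.    0.7]
```

```bash
python3 -m creep '[85,20,-2,1,0,85,30,-2,0,0,85,30,0,0,0,85,25,0,0,0,85,14,0,0,0,85,2,0,0,0,85,0,0,0,0]'
python3 - <<'E'
from h import *
p,R,s=tool(); d=cam('wrist'); cv2.imwrite('pics/w7.png',d['image']); np.savez('pics/w7p.npz',p=p,R=R); print(p,s['contact_force'])
E
```

```text
clock: 11.6
position: [0.4949, -0.3555, 0.035]
ee_rot: [-1.56, 1.571, 1.813]
contact_force: [-0.1, -0.7, -0.5]
width: 0.0846
[ 0.49489711 -0.35554847  0.03502303] [-0.05697722 -0.74952033 -0.5387163 ]
```

View pics/w7.png

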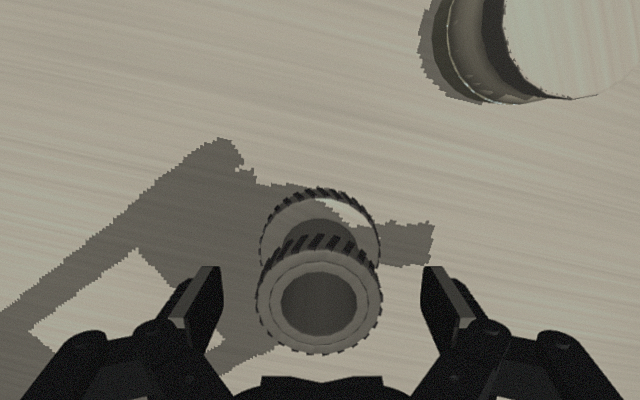

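```bash
python3 -m creep '[85,1.5,-1.5,0,0,46,0,0,0,0,46,0,0,0,0,46,0,0,0,0,46,0,0,0,0,46,0,0,0,0,46,0,0,0,0,46,0,0,0,0,46,0,0,0,0]' 100
python3 - <<'E'
from h import *
p,R,s=tool(); d=cam('wrist'); cv2.imwrite('pics/w8.png',d['image']); np.savez('pics/w8p.npz',p=p,R=R); print(p,s['contact_force'],s['width'])
E
```

```text
clock: 12.55
position: [0.4945, -0.3548, 0.0346]
ee_rot: [2.338, 1.57, -0.573]
contact_force: [-1.3, 1.5, 7.3]
width: 0.0476
[ 0.49445263 -0.35479029  0.03459998] [-1.27549525  1.52851534  7.31898064] 0.047595128700731834
```

View pics/w8.png

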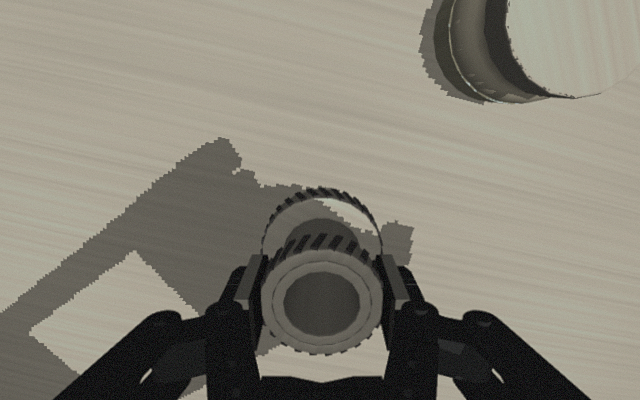

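```bash
python3 -m creep '[46,-20,0,0,0,46,-35,0,0,0,46,-40,0,0,0,46,-40,-10,0,0,46,-30,-35,-10,0,46,0,-42,-14,0,46,0,-42,-14,0,46,0,-42,-14,0,46,0,-42,-14,0,46,0,-42,-14,0,46,0,-42,-14,0,46,0,-42,-14,0,46,0,-42,-14,0,46,0,-42,-14,0,46,0,-15,-7,0,46,0,0,0,0,46,0,0,0,0,46,0,0,0,0]'
python3 - <<'E'
from h import *
p,R,s=tool(); d=cam('wrist'); cv2.imwrite('pics/w9.png',d['image']); np.savez('pics/w9p.npz',p=p,R=R); print(p,R.round(3).tolist(),s['contact_force'],s['width'],s['clock'])
E
```

```text
clock: 14.4
position: [0.5328, 0.1032, 0.198]
ee_rot: [0.548, 1.57, -2.364]
contact_force: [-0.8, -0.2, -3.3]
width: 0.0474
[0.53278511 0.10322153 0.19804829] [[-0.001, 0.228, -0.974], [-0.001, -0.974, -0.228], [-1.0, 0.001, 0.001]] [-0.80549626 -0.20753639 -3.304703  ] 0.047445261147542134 14.4
```

View pics/w9.png

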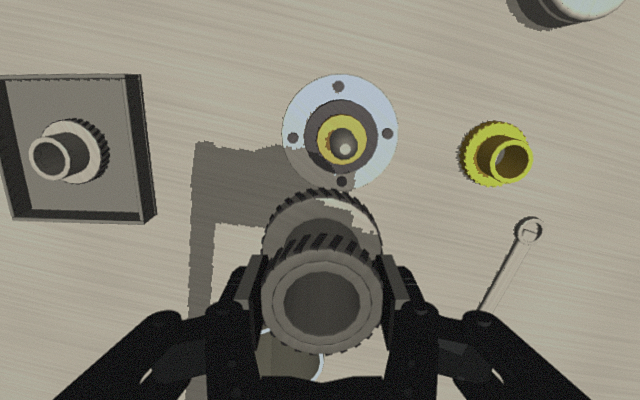

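The fixture is clear in the wrist view: bolt holes at (338,86), (387,133), (342,181), (292,137), plunger at about (342,140), post tip at (346,149).

```bash
python3 - <<'E'
from h import *
d=load('wrist');P=np.load('pics/w9p.npz');p,R=P['p'],P['R']
i=d['image']; cv2.imwrite('pics/w9c.png',cv2.resize(i[66:196,275:405],None,fx=4.5,fy=4.5,interpolation=cv2.INTER_CUBIC))
w=lambda uv,z: wray(d,p,R,uv,z).round(4)
print('base',w((339.75,134.25),.012),'plunger',w((342,140),.042),'tip',w((346,149),.085))
hsv=cv2.cvtColor(i,cv2.COLOR_BGR2HSV); m=((hsv[...,1]>110)&(hsv[...,0]<40)).astype(np.uint8); m[:,:280]=0;m[:,410:]=0;m[200:]=0
c=max(cv2.findContours(m,0,1)[0],key=cv2.contourArea); h=cv2.convexHull(c); print(cv2.fitEllipse(h))
Q=np.load('pics/w8p.npz'); Q8=Q['p']
g=wray(d,Q8,R,(321.5,302),.06); print('gear axis rel tcp (tool)',(R.T@(g-Q8)).round(4))
E
```

```text
base [0.5711 0.096  0.012 ] plunger [0.5705 0.0954 0.042 ] tip [0.5706 0.0949 0.085 ]
((341.2000427246094, 138.96142578125), (49.51155090332031, 50.23868179321289), 0.5969040393829346)
gear axis rel tcp (tool) [-0.0254 -0.0011 -0.0005]
```

View pics/w9c.png

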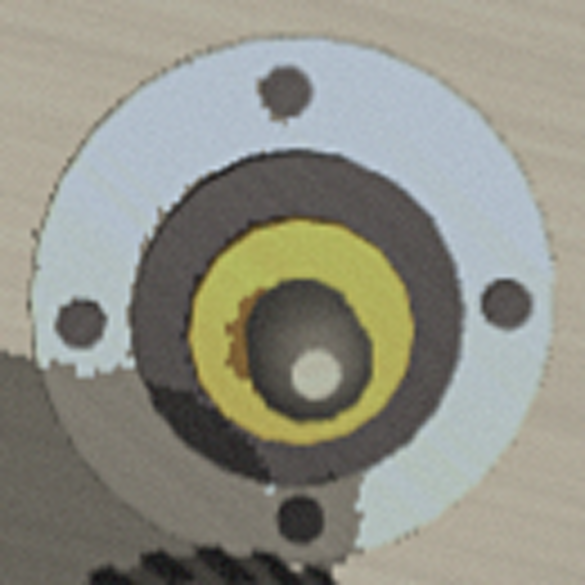

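```bash
python3 -m creep '[46,0,9,-17,0,46,10,8.5,-17.5,0,46,25,0,0,0,46,20,0,0,0,46,0,0,0,0,46,0,0,0,0,46,0,0,0,0]'
python3 - <<'E'
from h import *
p,R,s=tool(); d=cam('wrist'); cv2.imwrite('pics/w10.png',d['image']); print(p,R.round(3).tolist(),s['contact_force']); 
g=cam('scene'); cv2.imwrite('pics/s10.png',cv2.resize(g['image'][120:270,240:440],None,fx=4,fy=4))
E
```

```text
clock: 15.15
position: [0.5718, 0.0949, 0.1446]
ee_rot: [2.97, 1.569, 0.059]
contact_force: [0.2, -0.4, -2.6]
width: 0.0472
[0.5717772  0.09488908 0.14456502] [[0.002, 0.228, -0.974], [0.0, -0.974, -0.228], [-1.0, 0.0, -0.002]] [ 0.192119   -0.42383804 -2.56137802]
```

View pics/w10.png

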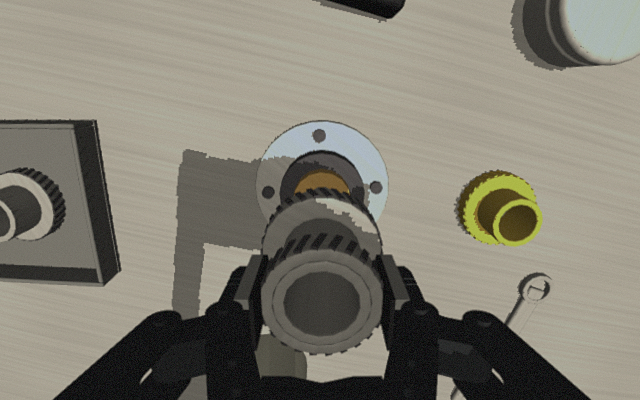

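View pics/s10.png

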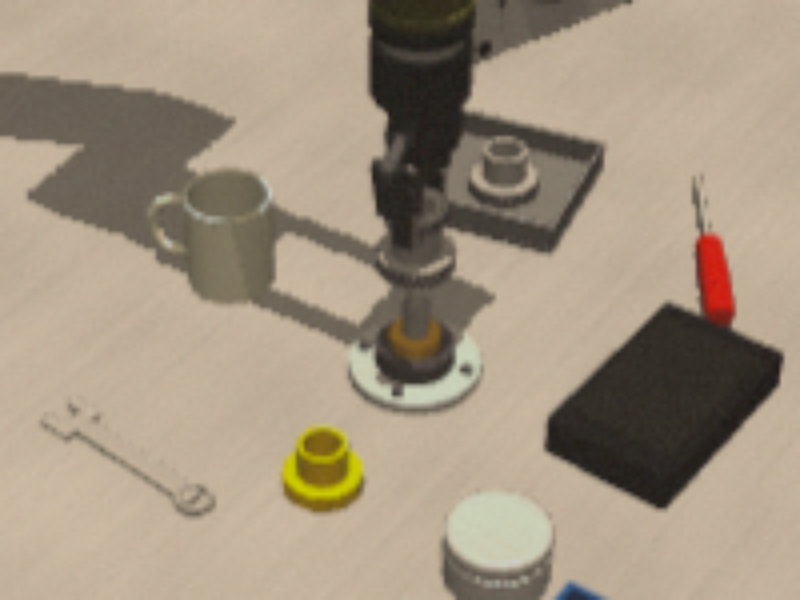

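The gear is above the post and aligned with it in both views. Lowering in stages while watching the force.

```bash
python3 -m creep '[46,8,0,0,0,46,8,0,0,0,46,7,0,0,0,46,7,0,0,0,46,0,0,0,0]'; python3 -m creep '[46,5,0,0,0,46,5,0,0,0,46,0,0,0,0]'; python3 -m creep '[46,5,0,0,0,46,5,0,0,0,46,0,0,0,0]'
```

```text
clock: 15.75
position: [0.5696, 0.0953, 0.1117]
ee_rot: [-0.135, 1.568, -3.046]
contact_force: [-0.2, -0.5, -2.0]
width: 0.0474
clock: 16.05
position: [0.5703, 0.0953, 0.1025]
ee_rot: [-0.117, 1.569, -3.027]
contact_force: [-0.2, -0.4, -3.1]
width: 0.0476
clock: 16.35
position: [0.5701, 0.0953, 0.0925]
ee_rot: [-0.143, 1.569, -3.054]
contact_force: [-0.4, -0.2, -2.0]
width: 0.0474
```

```bash
python3 -m creep '[46,6,0,0,0,46,6,0,0,0,46,0,0,0,0]'; python3 -m creep '[46,3,0,0,0,46,2,0,0,0,46,0,0,0,0]'; python3 -m creep '[46,3,0,0,0,46,0,0,0,0]';  python3 -m creep '[46,3,0,0,0,46,0,0,0,0]'
```

```text
clock: 16.65
position: [0.5699, 0.0953, 0.0802]
ee_rot: [-0.143, 1.569, -3.054]
contact_force: [-0.0, 0.2, -1.8]
width: 0.0475
clock: 16.95
position: [0.5709, 0.0954, 0.0766]
ee_rot: [2.946, 1.571, 0.035]
contact_force: [-1.6, 0.3, 2.8]
width: 0.0479
clock: 17.15
position: [0.5709, 0.0954, 0.0737]
ee_rot: [3.032, 1.57, 0.121]
contact_force: [-1.1, -0.1, 4.1]
width: 0.0476
clock: 17.35
position: [0.571, 0.0954, 0.0708]
ee_rot: [3.041, 1.57, 0.13]
contact_force: [-2.9, 0.1, 6.9]
width: 0.0476
```

```bash
python3 -m creep '[46,2.5,0,0,0,46,0,0,0,0]'; python3 -m creep '[46,2,0,0,0,46,0,0,0,0,46,0,0,0,0]'; python3 -m creep '[46,1,0,0,0,46,0,0,0,0,46,0,0,0,0]'
```

```text
clock: 17.55
position: [0.571, 0.0954, 0.0685]
ee_rot: [3.017, 1.57, 0.106]
contact_force: [-2.9, -0.5, 7.6]
width: 0.0479
clock: 17.85
position: [0.571, 0.0954, 0.0669]
ee_rot: [2.998, 1.57, 0.088]
contact_force: [-3.0, -0.4, 8.3]
width: 0.0474
clock: 18.15
position: [0.5711, 0.0955, 0.0661]
ee_rot: [3.039, 1.57, 0.128]
contact_force: [-3.6, -0.1, 8.6]
width: 0.0475
```

```bash
python3 -m creep '[46,1,0,0,0,46,0,0,0,0,46,0,0,0,0]'; python3 -m creep '[46,0.7,0,0,0,46,0,0,0,0,46,0,0,0,0]'; python3 -m creep '[46,0.7,0,0,0,46,0,0,0,0,46,0,0,0,0]'
```

```text
clock: 18.45
position: [0.5711, 0.0955, 0.0651]
ee_rot: [3.046, 1.57, 0.135]
contact_force: [-3.5, -0.2, 11.0]
width: 0.0476
clock: 18.75
position: [0.571, 0.0955, 0.0647]
ee_rot: [3.012, 1.569, 0.102]
contact_force: [-4.1, -0.4, 11.2]
width: 0.0475
clock: 19.05
position: [0.571, 0.0955, 0.0646]
ee_rot: [2.996, 1.569, 0.086]
contact_force: [-4.7, 0.3, 15.9]
width: 0.0477
```

```bash
python3 -m creep '[46,0.8,0,0,0,46,0,0,0,0,46,0,0,0,0]'; python3 -m creep '[46,0.8,0,0,0,46,0,0,0,0,46,0,0,0,0]'
python3 - <<'E'
from h import *
p,R,s=tool(); d=cam('wrist'); cv2.imwrite('pics/w11.png',d['image']); print(p,R.round(4).tolist(),s['contact_force'],s['wrist_torque']); 
g=cam('scene'); cv2.imwrite('pics/s11.png',cv2.resize(g['image'][150:230,290:400],None,fx=7,fy=7,interpolation=cv2.INTER_CUBIC))
E
```

```text
clock: 19.35
position: [0.571, 0.0955, 0.0646]
ee_rot: [2.988, 1.569, 0.077]
contact_force: [-7.0, -0.6, 21.3]
width: 0.0474
clock: 19.65
position: [0.571, 0.0955, 0.0645]
ee_rot: [2.986, 1.568, 0.076]
contact_force: [-8.7, -1.3, 25.2]
width: 0.0472
[0.57101089 0.09545835 0.06451145] [[0.0024, 0.2289, -0.9735], [0.0002, -0.9735, -0.2289], [-1.0, 0.0004, -0.0023]] [-8.70300678 -1.31434429 25.15101653] [-0.16439113  1.29785375 -0.02532739]
```

View pics/w11.png

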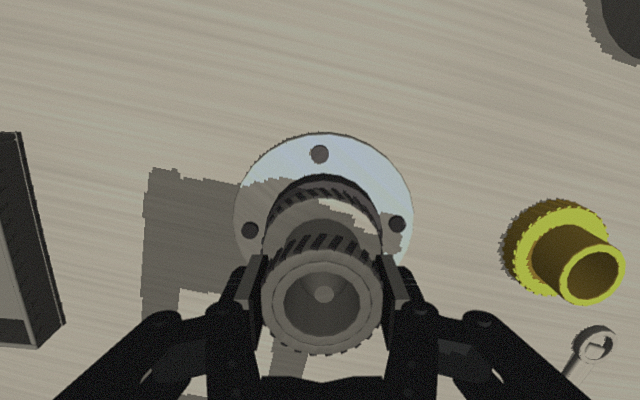

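View pics/s11.png

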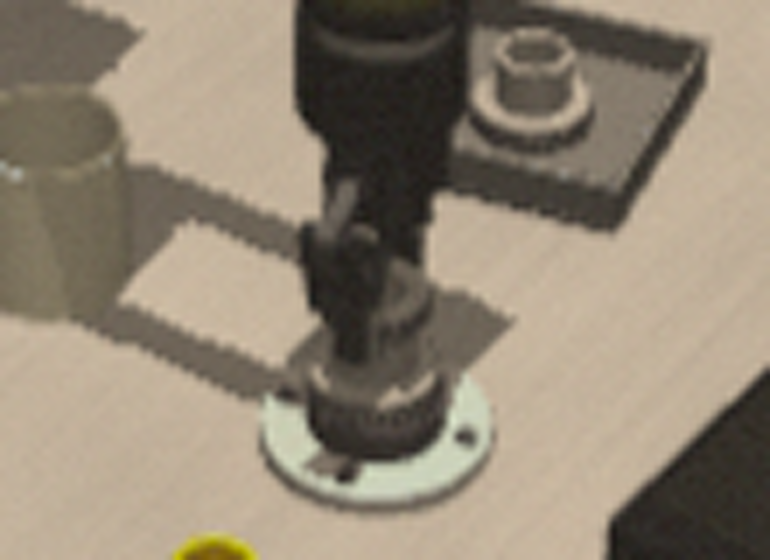

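The gear is flush on the stop with no brass showing, and the post tip is visible inside the bore at (323,294). I'll hold briefly to check the push is stable, then hand in.

```bash
python3 -m creep '[46,0,0,0,0,46,0,0,0,0,46,0,0,0,0,46,0,0,0,0,46,0,0,0,0,46,0,0,0,0,46,0,0,0,0,46,0,0,0,0]' && python3 -c "
from bench import manip
s=manip.sense();print(s['contact_force'],s['position'])
if 18<s['contact_force'][2]<38: print(manip.hand_in())"
```

```text
clock: 20.55
position: [0.5711, 0.0955, 0.0645]
ee_rot: [2.995, 1.568, 0.084]
contact_force: [-7.9, -0.5, 26.4]
width: 0.0479
[-7.92784539 -0.50805789 26.36070757] [0.57105394 0.09546502 0.06452904]
the job is handed in; nothing more can be done
None
```

I finished both parts of the job and handed it in at about 20.6 s, with the gripper still pressing the double gear onto the stop.

- **Single gear:** The steel one stands upright near the middle of the reject tray, and the fingers are clear of it. The wrist and scene pictures taken after the release both show this.
- **Double gear:** It is over the post, large rim down.
    - **Height:** As I pressed, the tool stopped moving down at z ≈ 0.0645 m; I had worked out 0.0646 m for fully home.
    - **Force:** The push then rose and held at about 26 N. I estimate that leaves about 15 N on the hard stop after the spring and the gear's weight.
    - **Pictures:** They show the rim flush on the stop with no brass visible, and the post tip inside the bore.

Checks that disagreed or stayed imperfect:
- **Position readings:** My first rough readings of the fixture differed between cameras by up to about 12 mm. I used the closer wrist view instead, where base, plunger and post tip agreed within about 1 mm.
- **Sideways force:** About 8 N remained at the end. I put it down to friction at the stop and left it alone.

I moved nothing else on purpose, and nothing looked out of place in the views I took. I took no last full picture of the whole bench.

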